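# Stack a lot of die trays on their carrier and bar it

## Task

Make up the lot for the die bonder, which takes trays from the top and small dice first: on the four-pocket tray that is already on the carrier stack the nine-pocket tray, then the 36-pocket tray, then the plain cover, each nested squarely down on the one below with the cut corners together. Then swing the retaining bar over the pile until it is fully home in its keeper. Keep the trays and the cover level, set them down without dropping them, and leave the other things on the bench where they lie.

Things in the scene. Friction and masses are not known exactly. Their poses are not given: they have to be found in the camera images.
- carrier: Fixed grey aluminium plate, 134 (its x) x 84 x 12 mm; origin: centre of its underside, straight under the pile. On its x axis a pivot post (16 mm thick, at +47 mm) and a keeper post (14 mm thick, at -44 mm) rise to 76 mm, so fingers have room only at the pile's +y and -y sides. The pile's axes lie along the carrier's. Levels of the four origins in the pile: 12, 24, 36, 48 mm; its top 59 mm.
- tray_coarse: Loose on the carrier: tray with 2 x 2 = 4 large pockets, smooth black plastic, 51 x 51 mm with one corner cut off (8 mm). Origin: centre of its underside, z up, cut corner at +x +y. Straight sides 12 mm high, above them a land 42.5 mm square, 3 mm high, with rounded edges (2 mm); 15 mm in all. About 40 g.
- tray_mid: Tray with 3 x 3 = 9 pockets, lying on the bench, otherwise the same as tray_coarse. Underneath all trays have a recess 3.5 mm deep inside a skirt 2.75 mm thick, which drops over the land below with 1.5 mm play a side, and only with the cut corners together; the upper origin is then 12 mm above the lower one.
- tray_fine: Tray with 6 x 6 = 36 small pockets, lying on the bench, otherwise the same as tray_mid.
- cover: The plain cover, lying on the bench: same 51 x 51 mm outline with a cut corner at +x +y, same skirt and recess below as the trays, flat top without pockets, 11 mm high in all. Origin: centre of its underside. About 30 g.
- coarse_key (a point): Middle of the cut corner of tray_coarse, at its underside (21.5, 21.5, 0 mm from its origin).
- mid_key (a point): The same point of tray_mid.
- fine_key (a point): The same point of tray_fine.
- cover_key (a point): The same point of the cover.
- retaining_bar (a joint): Swing (rad) of the flat steel bar about the upright pivot post. 0: home against its stop, along the carrier's -x over the pile, its slot round the keeper post's neck. It starts at 1.5 to 2.1, swung to the carrier's +y: the line from pivot to knob is the carrier's -x turned clockwise (seen from above) by this angle. Stiff (0.03 N m); it stays where it is left.
- bar_pivot (a point): On the bar's axis at its underside, 63 mm above the bench. The bar is 6 mm thick and 20 mm wide; a rubber pad under it passes 1.5 mm over the nested cover, but not over a pile that stands 2 mm too high.
- bar_knob (a point): Middle of the upright black knob fixed on the bar's free end, 108 mm from its axis: 14 mm thick, 20 mm high (72 to 92 mm above the bench). Grip it from above in any direction, or push it.
- loupe: Bystander: round black loupe, 35 mm, 16 mm high. Leave it.
- marker: Bystander: thick marker lying on the bench, 132 mm long. Leave it.
- v_block: Bystander, fixed: steel V-block with a black clamp frame, 70 x 54 mm, 88 mm high.
- mouse: Bystander: black computer mouse, 102 x 60 x 37 mm. Leave it.
- tape_roll: Bystander, fixed: roll of masking tape lying flat, 72 mm wide, 18 mm high.
There are look-alikes about, which are no part of the job. Leave any purple look-alike of the tray_coarse alone.

How it is judged (in metres and radians):
On the way, in this order (a step that is already met when the one before it is completed fails the run):
1. the nine-pocket tray is nested on the four-pocket tray, on the carrier (z of tray_coarse in the frame of carrier between 0.0112 and 0.0128 m and horizontal distance between tray_coarse and carrier below 0.0025 m and z of tray_mid in the frame of tray_coarse between 0.0112 and 0.0128 m and horizontal distance between tray_mid and tray_coarse below 0.0025 m and horizontal distance between mid_key and coarse_key below 0.0035 m), for 0.2 s.
2. the 36-pocket tray is nested on the nine-pocket tray (all of step 1 and z of tray_fine in the frame of tray_mid between 0.0112 and 0.0128 m and horizontal distance between tray_fine and tray_mid below 0.0025 m and horizontal distance between fine_key and mid_key below 0.0035 m), for 0.2 s.
3. the cover is nested on the 36-pocket tray (all of step 2 and z of cover in the frame of tray_fine between 0.0112 and 0.0128 m and horizontal distance between cover and tray_fine below 0.0025 m and horizontal distance between cover_key and fine_key below 0.0035 m), for 0.2 s.
4. the retaining bar is home over the pile (all of step 3 and value of joint retaining_bar below 0.05 rad), for 0.2 s.
At the end, for the whole second after the job is handed in: On the carrier: four-pocket, nine-pocket, 36-pocket tray and cover, nested in this order, each 12 mm (within 0.8) above the one below, the lowest 12 mm above the bench, centres within 2.5 mm and cut corners within 3.5 mm of those below; bar home within 0.05 rad; all at rest (all of step 4 and linear speed of each of tray_mid, tray_fine, cover below 0.02 m/s); the robot touches nothing.
It fails at once if a tray or the cover is tipped by more than 20 degrees (angle between any of tray_coarse, tray_mid, tray_fine, cover's own z axis and vertical above 0.35 rad).
It fails at once if a tray or the cover is dropped (falls free from more than about 10 mm) ((contact force between tray_mid and the fingers below 0.01 N and linear speed of tray_mid above 0.45 m/s) or (contact force between tray_fine and the fingers below 0.01 N and linear speed of tray_fine above 0.45 m/s) or (contact force between cover and the fingers below 0.01 N and linear speed of cover above 0.45 m/s)).
It fails at once if the loupe, marker or mouse is pushed away by more than 30 mm (distance of any of loupe, marker, mouse from where it was at the start of the episode above 0.03 m).
It also fails if it takes over 72 s, if anything falls off the work surface, if the arm or the gripper's body presses on something with over 40 N, if the wrist force passes 120 N, or if a joint passes its speed limit or range.

## Robot

A 6-joint arm with a two-finger parallel gripper is mounted at the origin on a cart in front of the work surface, level with it; the furniture and walls round the work are solid. World frame = base frame: x ahead of the robot, y to its left, z up, the work surface at z = 0. Lengths are in mm, angles in rad, forces in N, time in s.
With the tool pointing down it reaches from about 275 to 750 mm from the base axis. Payload 10.2 kg.
Tool frame: the origin (TCP) lies between the finger pads; the fingertips stand 14 mm ahead of it and the grasp point (between the pads) lies 5 mm behind it (tip_reach is the distance from the TCP to the fingertips, in mm); z points along the fingers, y is the line along which they close (so a half turn about z gives the same grasp; the last joint's range is limited). The gripper opens to 85 mm and grips with 20 to 120 N. Pads are 22 mm wide; open, the fingers measure 114 mm over their backs; the gripper's body (76 mm by 85 mm) begins 54 mm behind the grasp point. The pads swing forward as they close: fully open they stand 13 mm farther back than shut.
Start: joints at [-1.33, 0.313, 1.498, -0, 1.331, -0.223], TCP at [234.848, -469.551, 245.294] pointing down, gripper open.
Joint ranges: [-2.94, 2.94], [-0.97, 2.17], [0.19, 2.56], [-1.23, 4.37], [0.02, 3.11], [-2.88, 2.88]. Speed limits (rad/s): [2.39, 2.39, 3.01, 3.14, 3.14, 3.14].

## Interface

Orientations are given as a unit quaternion [w, x, y, z].
In Python, from rig import * gives the robot as it stands.
- The arm moves only by the tool arm_command, never from a script. Its argument "steps" is a list that holds one entry, the list of rows, each a list of 7 numbers: the opening, from 0 (shut) to 1 (fully open), then the shift along the tool's x, y, z each as a share of 0.05 m, from -1 to 1, then the turn, a rotation vector about the tool's x, y, z each as a share of 0.15 rad, from -1 to 1. A call has 1 to 8 rows; each row shifts and turns the commanded pose from where the row before left it, along the tool's axes as they then stand; what a row does not reach is not made up. A row lasts 1/8 s, in which the tool goes at most 62.5 mm and 10.7 degrees, less where a joint would pass 70% of its speed; a pose out of reach is approached as far as the arm can. A call with a number of a shift or a turn outside -1 to 1 is refused whole. A call with a gripper value outside its range is refused whole. The fingers move at their own pace and stop on an object; "squeeze" is the grip in N (left out, the last holds). Time passes only in rows, so rows that do not move let the fingers close. It gives the time, the measured TCP pose, the force, the opening and the grip force at its end, in the units of the state.
- sense(): the state, without advancing time (a new reading comes with each control period).
- capture(name): name is "scene" or "top" or "wrist"; returns the picture (400x640x3 uint8, red, green, blue); there is no depth.
- get_calibration(name): a dict with "intrinsics" (3x3 intrinsics, pixels), "rvec" (rotation vector, rad) and "tvec" (3), from world to camera coordinates, as OpenCV has them; the wrist camera has in their place "T_tool_cam" (4x4, takes a point from camera to tool coordinates, whose origin is the TCP and whose axes are the flange's). Camera axes: x right, y down, z forward; pixel columns grow to the right and rows downward; lengths in mm; the calibration is good to about 2 mm. A picture is of the moment at which its call begins: read the wrist's pose just before it. get_calibration takes no time and is no camera call.
- finish_job(): hands the job in; it is judged then, once.
The state is a dict: "time_s": time; "joints": joint angles; "dq": joint speeds; "tau": joint torques, N m; "eef_pos": TCP position; "ee_rot": TCP orientation; "force": force on the tool from outside, world axes, zero at the start; "wrist_torque": the same for the moment, N m; "grip_width": opening from 0.0 (shut) to 1.0 (fully open); "grip_force": force on a finger pad.
Only numpy, scipy, OpenCV 4.12 (cv2) and the standard library are available. Lean on these libraries where they do the work, as an engineer would, in place of code of your own. Each camera call takes 0.05 s, during which the arm holds its last target. There are 200 camera calls.

## Working session

There is one attempt and no reset: what is moved stays moved. The work goes in short steps, Python scripts to look and compute and a tool call to move; the robot and the scene stay as the last step left them, time stands still between calls to the robot, and variables do not carry over. Pictures are saved under pics/ and viewed, at most 13 in all, crops included, and the job is handed in when it is done.

Besides the shell and the picture viewer there is one more tool, called after "Emit:" by a JSON object that holds its "op" and its "data", one argument or row to a line. arm_command: Moves the arm, as the interface text tells. Its arguments: {"type":"object","properties":{"steps":{"type":"array"},"squeeze":{"type":"number"}},"required":["steps"]}

```bash
ls; mkdir -p pics
python3 - <<'E'
from rig import *
import cv2,numpy as np
for n in("scene","top"):
    im=capture(n); cv2.imwrite(f"pics/{n}0.png",im[:,:,::-1]); c=get_calibration(n)
    print(n,{k:np.round(v,4).tolist() for k,v in c.items()})
print(get_calibration("wrist")); print(sense())
E
```

```text
pics
scene {'intrinsics': [[476.305, 0.0, 322.8147], [0.0, 476.305, 202.1032], [0.0, 0.0, 1.0]], 'rvec': [0.9382, -2.2754, 1.249], 'tvec': [363.4216, 256.3005, 1019.6616]}
top {'intrinsics': [[482.3102, 0.0, 321.192], [0.0, 482.3102, 199.6723], [0.0, 0.0, 1.0]], 'rvec': [2.199, -2.1453, 0.114], 'tvec': [1.0885, 519.9239, 1287.9348]}
{'intrinsics': array([[298.39596244,   0.        , 320.54159826],
       [  0.        , 298.39596244, 196.78904952],
       [  0.        ,   0.        ,   1.        ]]), 'T_tool_cam': array([[-4.88470027e-04, -9.54463762e-01, -2.98326480e-01,
         7.69926751e+01],
       [ 9.99999847e-01, -3.88930033e-04, -3.93026896e-04,
        -2.47478373e-01],
       [ 2.59101802e-04, -2.98326626e-01,  9.54463806e-01,
        -1.29771339e+02],
       [ 0.00000000e+00,  0.00000000e+00,  0.00000000e+00,
         1.00000000e+00]])}
{'time_s': 0.1, 'joints': array([-1.33038772e+00,  3.13433551e-01,  1.49836352e+00,  2.86463307e-06,
        1.33100265e+00, -2.23377071e-01]), 'dq': array([-0.00053707, -0.0006263 , -0.00182147,  0.00038847, -0.00044408,
       -0.0013619 ]), 'tau': array([ 2.29073550e-03, -4.12898147e+01, -2.60144055e+01, -1.65355618e-04,
        3.05711714e-03,  1.51675272e-05]), 'eef_pos': array([ 234.80030453, -469.32881996,  244.77117247]), 'ee_rot': array([-6.03522261e-04,  9.73233028e-01,  2.29819732e-01, -3.74840009e-06]), 'force': array([-0.23885805,  0.58206077,  0.06948158]), 'wrist_torque': array([ 0.0184684 , -0.02984262,  0.04447231]), 'grip_force': 0.0, 'grip_width': 0.9982834723895466}
```

View pics/top0.png

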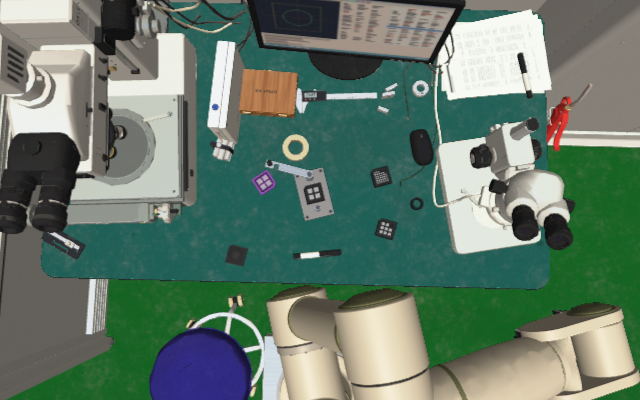

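View pics/scene0.png

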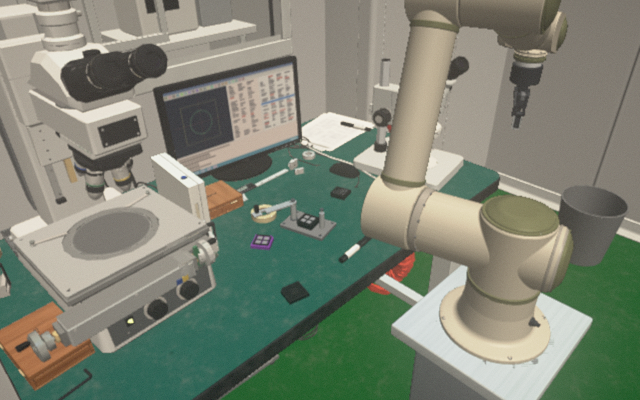

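```bash
cat > h.py <<'E'
from rig import *
import cv2,numpy as np
from scipy.spatial.transform import Rotation as R
def cam(name,s=None):
    c=get_calibration(name);K=np.array(c["intrinsics"])
    if name=="wrist":
        s=s or sense();q=s["ee_rot"];T=np.eye(4);T[:3,:3]=R.from_quat([q[1],q[2],q[3],q[0]]).as_matrix();T[:3,3]=s["eef_pos"]
        T=T@c["T_tool_cam"];return K,T[:3,:3],T[:3,3]
    Rm=cv2.Rodrigues(np.array(c["rvec"]))[0];return K,Rm.T,-Rm.T@np.ravel(c["tvec"])
def ray(cm,px,z):
    K,Rm,o=cm;px=np.atleast_2d(px).astype(float)
    d=np.c_[px,np.ones(len(px))]@np.linalg.inv(K).T@Rm.T
    return o+d*((z-o[2])/d[:,2])[:,None]
def proj(cm,P):
    K,Rm,o=cm;p=(np.atleast_2d(P)-o)@Rm@K.T;return p[:,:2]/p[:,2:]
def yaw(s):  # tool x direction in world
    q=s["ee_rot"];x=R.from_quat([q[1],q[2],q[3],q[0]]).as_matrix()[:,0];return np.arctan2(x[1],x[0])
E
python3 - <<'E'
from h import *
im=cv2.imread("pics/top0.png");c=cam("top")
for n,p,z in[("mid",(385.5,229.5),15),("fine",(381,176.5),15),("cover",(236.5,254.5),11),("coarse",(314,193),27),("purple",(264,181),15),("knob",(269,163),82),("pivot",(310,175),66),("keeper",(319,211),76),("tape",(295,147),18),("loupe",(417,203),16),("markerL",(294,255),8),("markerR",(340,253),8),("mouse",(421,147),30),("vb",(223,148),80)]:
    print(n,ray(c,p,z)[0].round(1))
cr=[cv2.resize(im[y-28:y+28,x-36:x+36],None,fx=5,fy=5,interpolation=cv2.INTER_CUBIC) for x,y in[(385,229),(381,176),(236,254),(300,180)]]
cv2.imwrite("pics/crops.png",np.vstack([np.hstack(cr[:2]),np.hstack(cr[2:])]))
print(yaw(sense()))
E
```

```text
mid [ 443.3 -163.8   15. ]
fine [ 589.3 -149.7   15. ]
cover [365.6 240.6  11. ]
coarse [537.4  34.   27. ]
purple [568.6 172.7  15. ]
knob [607.4 153.5  82. ]
pivot [580.8  45.4  66. ]
keeper [484.8  19.1  76. ]
tape [665.3  90.   18. ]
loupe [ 518.1 -249.4   16. ]
markerL [368.   84.4   8. ]
markerR [376.4 -41.1   8. ]
mouse [ 671.7 -256.9   30. ]
vb [644.7 276.3  80. ]
0.46378483320041164
```

View pics/crops.png

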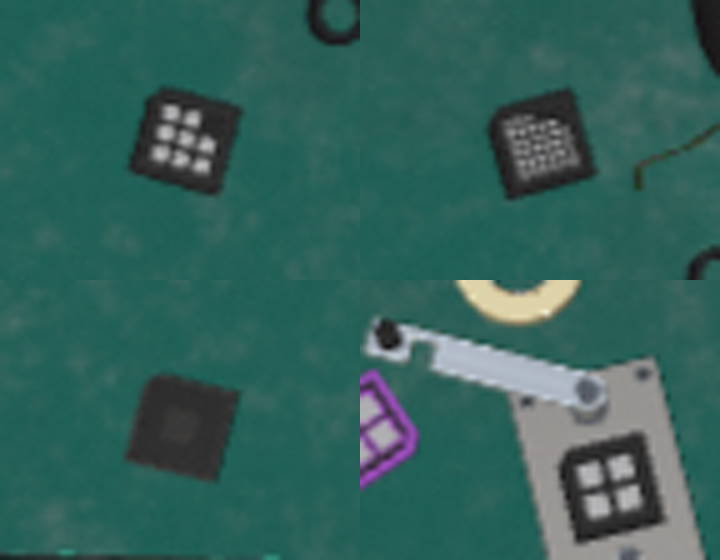

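Top picture: the look-alikes are mid (3×3) at (385,229), fine (6×6) at (381,176), coarse (2×2, on the carrier) at (314,193), cover (plain) at (236,254) and the purple decoy at (264,181). Black loupe and mouse are at (417,203) and (421,147). The crops confirm the pocket counts. All cut corners point up-left (+x +y), and the bar is swung about 2.07 rad. I'll pick up mid first.

```bash
cat >> h.py <<'E'
def rows(wps,g,s=None,step=48):
    """wps: list of (x,y,z,yaw); prints rows in tool shares"""
    s=s or sense();p=np.array(s["eef_pos"]);a=yaw(s);n0=0;g0=g
    for w in wps:
        t=np.array(w[:3],float);da=(w[3]-a+np.pi)%(2*np.pi)-np.pi
        n=int(max(1,np.ceil(np.linalg.norm(t-p)/step),np.ceil(abs(da)/.145)));d=(t-p)/n
        for i in range(n):
            ex=np.array([np.cos(a),np.sin(a),0]);ey=np.array([np.sin(a),-np.cos(a),0])
            r=[d@ex/50,d@ey/50,-d[2]/50,0,0,-da/n/.15];a+=da/n
            print("["+",".join(f"{v:g}" for v in [g]+list(np.round(r,3)+0.))+"],")
        p=t
E
python3 -c "
from h import *
rows([(255,-210,200,.1),(443,-164,130,-.24)],1)"
```

```text
[1,0.447,-0.743,0.149,0,0,0.404],
[1,0.401,-0.769,0.149,0,0,0.404],
[1,0.354,-0.792,0.149,0,0,0.404],
[1,0.305,-0.812,0.149,0,0,0.404],
[1,0.255,-0.829,0.149,0,0,0.404],
[1,0.205,-0.843,0.149,0,0,0.404],
[1,0.767,-0.108,0.28,0,0,0.453],
[1,0.758,-0.16,0.28,0,0,0.453],
[1,0.745,-0.211,0.28,0,0,0.453],
[1,0.729,-0.261,0.28,0,0,0.453],
[1,0.709,-0.31,0.28,0,0,0.453],
```

Emit:
{"op": "arm_command", "data": {
  "steps": [
    [[1,0.45,-0.74,0.15,0,0,0.4],[1,0.4,-0.77,0.15,0,0,0.4],[1,0.35,-0.79,0.15,0,0,0.4],[1,0.3,-0.81,0.15,0,0,0.4],[1,0.25,-0.83,0.15,0,0,0.4],[1,0.2,-0.84,0.15,0,0,0.4],[1,0.77,-0.11,0.28,0,0,0.45],[1,0.76,-0.16,0.28,0,0,0.45]]
  ],
  "squeeze": 30
}}

```text
time_s: 1.1
eef_pos: [330.3, -191.2, 172.2]
ee_rot: [0.0, 1.0, -0.017, 0.0]
force: [0.2, -1.3, -0.2]
grip_width: 0.997
grip_force: 0.0
```

Emit:
{"op": "arm_command", "data": {
  "steps": [
    [[1,0.74,-0.21,0.28,0,0,0.45],[1,0.73,-0.26,0.28,0,0,0.45],[1,0.71,-0.31,0.28,0,0,0.45],[1,0,0,0,0,0,0]]
  ]
}}

```text
time_s: 1.6
eef_pos: [442.6, -162.7, 128.9]
ee_rot: [-0.001, 0.993, -0.116, -0.001]
force: [0.9, 0.6, -0.3]
grip_width: 0.999
grip_force: 0.0
```

```bash
cat >> h.py <<'E'
def look(tag,save=False):
    s=sense();im=capture("wrist")[:,:,::-1].copy();np.save(f"pics/{tag}.npy",im)
    if save:cv2.imwrite(f"pics/{tag}.png",im)
    return s,im
def dark(im,cm,ctr,z,rad=45,thr=80):
    """dark low-saturation blob containing pixels near world point ctr: returns contour px"""
    m=((im.max(2)<thr)).astype(np.uint8)
    m=cv2.morphologyEx(m,cv2.MORPH_CLOSE,np.ones((9,9)))
    u=proj(cm,[ctr[0],ctr[1],z])[0]
    cs,_=cv2.findContours(m,cv2.RETR_EXTERNAL,cv2.CHAIN_APPROX_NONE)
    cs=[c for c in cs if cv2.contourArea(c)>1500]
    c=min(cs,key=lambda c:-cv2.pointPolygonTest(c,(float(u[0]),float(u[1])),True))
    return c[:,0,:],m
E
python3 - <<'E'
from h import *
s,im=look("w1",True);print(s["time_s"],s["eef_pos"].round(1),yaw(s))
cm=cam("wrist",s);c,m=dark(im,cm,(443,-164),12)
P=ray(cm,c,10)[:,:2].astype(np.float32);r=cv2.minAreaRect(P);print(r,cv2.minAreaRect(c.astype(np.float32)))
E
```

```text
1.6 [ 442.6 -162.7  128.9] -0.23178906348105904
((447.4513854980469, -164.5740966796875), (50.83306884765625, 52.5250129699707), 75.10216522216797) ((322.9999694824219, 188.99998474121094), (59.99999237060547, 57.99999237060547), 0.0)
```

View pics/w1.png

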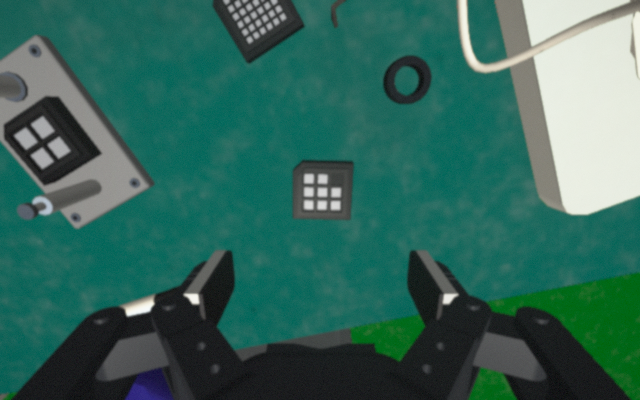

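Wrist view: the nine-pocket tray is at (323,189) with its cut corner top-left. The loupe is at (407,80), the fine tray at (258,22) and the pile at (52,138). Open tips stand about 0 mm ahead of the TCP. Next I go down and grip.

```bash
python3 -c "
from h import *
rows([(446.5,-164.5,40,-.25),(446.5,-164.5,12,-.25)],1)"
```

```text
[1,0.049,0.002,0.896,0,0,0.061],
[1,0.049,0.001,0.896,0,0,0.061],
[1,0,0,0.56,0,0,0],
```

Emit:
{"op": "arm_command", "data": {
  "steps": [
    [[1,0.05,0,0.9,0,0,0.06],[1,0.05,0,0.9,0,0,0.06],[1,0,0,0.3,0,0,0],[1,0,0,0.26,0,0,0],[0.55,0,0,0,0,0,0],[0.5,0,0,0,0,0,0],[0.45,0,0,0,0,0,0],[0.45,0,0,0,0,0,0]]
  ]
}}

```text
time_s: 2.65
eef_pos: [447.2, -165.3, 13.4]
ee_rot: [0.001, 0.992, -0.125, 0.001]
force: [-1.3, -0.1, 6.9]
grip_width: 0.589
grip_force: 31.5
```

```bash
python3 -c "
from h import *
s,im=look('w2',True);print(s['eef_pos'].round(1),yaw(s),s['force'].round(1),s['grip_force'],s['grip_width'])"
```

```text
[ 447.2 -165.3   13.4] -0.25152694307202733 [-1.3 -0.1  6.9] 31.466920226812363 0.5887947745450386
```

View pics/w2.png

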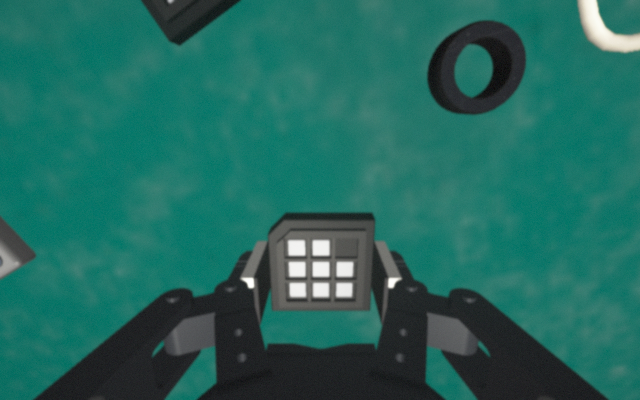

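The tray is gripped squarely: pockets at columns 288–354, rows 239–299, cut corner top-left. Fingertips just touched the bench, so next grips will be 2 mm higher. Next I measure the in-hand offset, lift and view the pile.

```bash
cat >> h.py <<'E'
def edges(im,cm,c,z0,a,zc=12,zb=0,thr=80,n=9,vis=False):
    """c: guessed centre xy, z0 its underside level, a: yaw. Finds +x(bottom edge),-x(shoulder),+y,-y transitions dark->bright along rays; returns in-frame offsets"""
    g=cv2.GaussianBlur(im.max(2).astype(np.float32),(3,3),0);out={}
    ex=np.array([np.cos(a),np.sin(a)]);ey=np.array([-ex[1],ex[0]])
    for nm,u,v,z in[("+x",ex,ey,z0+zb),("-x",-ex,ey,z0+zc),("+y",ey,ex,z0+zc),("-y",-ey,ex,z0+zc)]:
        r=[]
        for t in np.linspace(-13,13,n):
            ds=np.arange(17,40,.1);P=np.array([[*(np.array(c)+u*d+v*t),z] for d in ds]);p=proj(cm,P).astype(np.float32)
            f=cv2.remap(g,p[:,0].reshape(1,-1),p[:,1].reshape(1,-1),cv2.INTER_LINEAR)[0]
            k=np.where((f[1:]>=thr)&(f[:-1]<thr)&(ds[1:]>22))[0]
            if len(k):r.append((t,ds[k[0]+1]))
        if len(r)>3:
            r=np.array(r);out[nm]=(round(float(np.median(r[:,1])),2),round(float(np.polyfit(r[:,0],r[:,1],1)[0]),3),len(r))
    return out
E
python3 - <<'E'
from h import *
s=sense();im=np.load("pics/w2.npy");cm=cam("wrist",s)
print(im[205:230,320].max(1),im[300:325,320].max(1))
print(edges(im,cm,s["eef_pos"][:2],0,yaw(s)))
rows([(447,-165,60,-.25),(494,22,143,.267)],.45)
E
```

```text
[120 122 122 122 124 122 112  87  58  41  41  37  40  40  54  65  81  88
  87  89  89  88  83  70  59] [ 51  69  86  91  98  95  93  90  88  86  93 106 117 117 122 121 123 122
 119 122 120 121 119 119 118]
{'+x': (23.6, 0.001, 9), '+y': (32.0, -0.294, 9), '-y': (30.5, -0.289, 9)}
[0.45,-0.006,-0.005,-0.932,0,0,-0.01],
[0.45,-0.003,-0.771,-0.332,0,0,-0.689],
[0.45,0.077,-0.767,-0.332,0,0,-0.689],
[0.45,0.156,-0.755,-0.332,0,0,-0.689],
[0.45,0.233,-0.735,-0.332,0,0,-0.689],
[0.45,0.307,-0.707,-0.332,0,0,-0.689],
```

Emit:
{"op": "arm_command", "data": {
  "steps": [
    [[0.45,0,0,-0.4,0,0,0],[0.45,0,0,-0.6,0,0,0],[0.45,0,-0.77,-0.33,0,0,-0.69],[0.45,0.08,-0.77,-0.33,0,0,-0.69],[0.45,0.16,-0.75,-0.33,0,0,-0.69],[0.45,0.23,-0.73,-0.33,0,0,-0.69],[0.45,0.31,-0.71,-0.33,0,0,-0.69],[0.45,0,0,0,0,0,0]]
  ]
}}

```text
time_s: 3.7
eef_pos: [495.1, 23.4, 146.2]
ee_rot: [0.0, 0.991, 0.134, 0.001]
force: [0.1, -0.7, -0.1]
grip_width: 0.587
grip_force: 31.8
```

```bash
sed -i 's/g=cv2.GaussianBlur(im.max(2).astype(np.float32),(3,3),0)/g=np.maximum(im.max(2)*.7,1.6*(im.max(2).astype(float)-im.min(2))).astype(np.float32);g=cv2.GaussianBlur(g,(3,3),0)/' h.py
python3 - <<'E'
from h import *
im=np.load("pics/w2.npy")
print(im[[200,217,225,305,308,312,320],320],"bgr")
s,im=look("w3",True);cm=cam("wrist",s);print(s["time_s"],s["eef_pos"].round(2),yaw(s),s["grip_force"])
E=edges(im,cm,s["eef_pos"][:2],s["eef_pos"][2]-13.4,yaw(s));print("held",E)
c=np.array([537.4,34.]);a=.267
for k in range(3):
    E=edges(im,cm,c,12,a);print(c.round(2),a,E)
    ex=np.array([np.cos(a),np.sin(a)]);ey=np.array([-ex[1],ex[0]])
    break
E
```

```text
[[105 119  15]
 [ 36  40  33]
 [ 86  89  88]
 [ 91  95  95]
 [ 83  88  84]
 [104 117  27]
 [106 120  31]] bgr
3.7 [495.14  23.44 146.23] 0.2698104400098398 31.800006665289402
held {'+x': (24.9, -0.002, 9), '-x': (27.6, -0.119, 9), '+y': (33.7, -0.036, 5), '-y': (33.1, -0.054, 5)}
[537.4  34. ] 0.267 {'+x': (26.5, -0.004, 9), '-x': (23.4, -0.009, 9), '+y': (27.0, 0.008, 9), '-y': (23.3, -0.002, 9)}
```

View pics/w3.png

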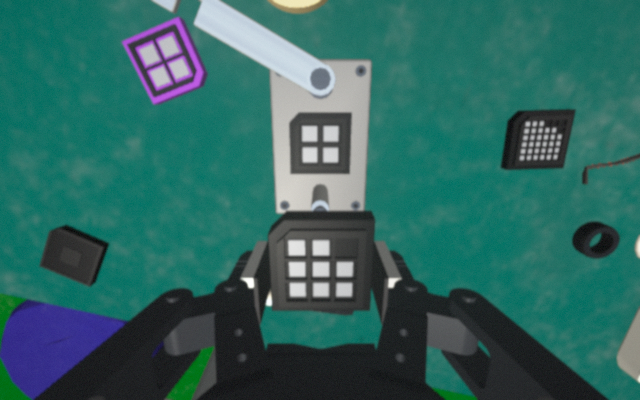

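Run:
```python
from h import *
s=sense();d=s["eef_pos"]-np.array([447.2,-165.3,13.4])
im3=np.load("pics/w3.npy")
E0=edges(np.load("pics/w2.npy"),cam("wrist",s),s["eef_pos"][:2],s["eef_pos"][2]-13.4,yaw(s));print("w2",E0)
E0=edges(im3,cam("wrist",s),s["eef_pos"][:2],s["eef_pos"][2]-13.4,yaw(s),n=41);print("w3",E0)
def pk(im):
    m=(im.min(2)>125).astype(np.uint8);m[:232]=0;m[303:]=0;m[:,:284]=0;m[:,358:]=0
    return cv2.boundingRect(m),m.sum()
print(pk(np.load("pics/w2.npy")),pk(im3))
m=(im3.min(2)>130).astype(np.uint8);m[:122]=0;m[166:]=0;m[:,:299]=0;m[:,342:]=0;print(cv2.boundingRect(m))
```

```text
w2 {'+x': (23.9, -0.005, 9), '-x': (26.2, -0.007, 9), '+y': (32.4, -0.302, 8), '-y': (31.45, -0.301, 8)}
w3 {'+x': (24.9, -0.002, 41), '-x': (27.6, -0.123, 41), '+y': (33.8, 0.002, 23), '-y': (33.2, 0.014, 25)}
((287, 239, 67, 59), np.uint64(2296)) ((288, 240, 65, 57), np.uint64(2060))
(302, 126, 37, 37)
```

Run:
```python
from h import *
rows([(539.5,36.5,100,.267),(539.5,36.5,50,.267)],.45)
```

```text
[0.45,0.471,-0.019,0.454,0,0,0.001],
[0.45,0.471,-0.019,0.454,0,0,0.001],
[0.45,0,0,0.5,0,0,0],
[0.45,0,0,0.5,0,0,0],
```

Emit:
{"op": "arm_command", "data": {
  "steps": [
    [[0.45,0.47,-0.02,0.45,0,0,0.01],[0.45,0.47,-0.02,0.45,0,0,0.01],[0.45,0,0,0.5,0,0,0],[0.45,0,0,0.5,0,0,0],[0.45,0,0,0,0,0,0]]
  ]
}}

```text
time_s: 4.38
eef_pos: [538.0, 35.0, 48.2]
ee_rot: [-0.001, 0.992, 0.13, -0.002]
force: [0.1, -0.3, 0.1]
grip_width: 0.587
grip_force: 31.8
```

Run:
```python
from h import *
s=sense();print(s["eef_pos"].round(2),yaw(s),s["force"].round(1),s["ee_rot"].round(4))
rows([(539.5,36.5,41,.267),(539.5,36.5,37,.267)],.45)
```

```text
[537.98  35.02  48.16] 0.26086537075492644 [ 0.1 -0.3  0.1] [-5.000e-04  9.915e-01  1.301e-01 -2.100e-03]
[0.45,0.037,-0.021,0.143,0,0,-0.041],
[0.45,0,0,0.08,0,0,0],
```

Emit:
{"op": "arm_command", "data": {
  "steps": [
    [[0.45,0.04,-0.02,0.08,0,0,-0.04],[0.45,0,0,0,0,0,0],[0.45,0,0,0,0,0,0]]
  ]
}}

```text
time_s: 4.75
eef_pos: [541.2, 37.3, 46.4]
ee_rot: [0.0, 0.991, 0.134, 0.0]
force: [-0.3, 0.3, -0.6]
grip_width: 0.588
grip_force: 31.8
```

Run:
```python
from h import *
for i in range(3):
    s=sense();print(s["eef_pos"].round(2),yaw(s),s["force"].round(1));
    if i<2: capture("wrist")
s,im=look("w4",True)
rows([(539.5,36.5,37,.267)],.45)
```

```text
[541.2   37.26  46.39] 0.26870367109090065 [-0.3  0.3 -0.6]
[541.17  37.29  46.3 ] 0.2687613584144477 [-0.7 -0.4  0.3]
[541.09  37.33  46.2 ] 0.2688128119217649 [-0.4 -0.   0.4]
[0.45,-0.035,0.008,0.182,0,0,0.012],
```

View pics/w4.png

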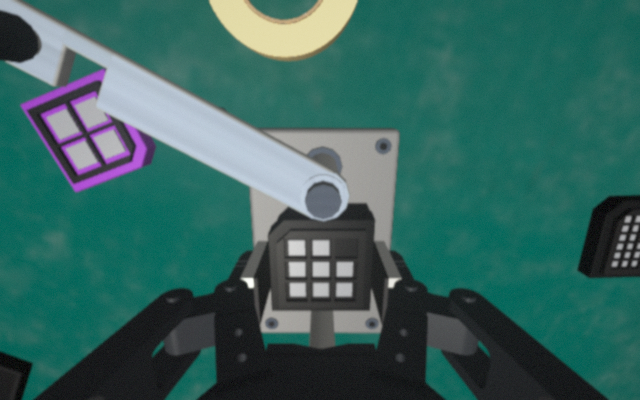

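Held tray (pockets at 288–354, 239–299) is over the pile, with carrier screws and posts symmetric about column 321. Small correction, then lower.

Emit:
{"op": "arm_command", "data": {
  "steps": [
    [[0.45,-0.03,0.01,0.05,0,0,0.01],[0.45,0,0,0.05,0,0,0],[0.45,0,0,0.04,0,0,0],[0.45,0,0,0.04,0,0,0],[0.45,0,0,0.02,0,0,0],[0.45,0,0,0,0,0,0],[0.45,0,0,0,0,0,0]]
  ]
}}

```text
time_s: 5.78
eef_pos: [540.2, 36.4, 37.4]
ee_rot: [0.0, 0.991, 0.133, 0.001]
force: [-4.8, 1.2, 15.5]
grip_width: 0.589
grip_force: 33.5
```

Emit:
{"op": "arm_command", "data": {
  "steps": [
    [[0.65,0,0,-0.04,0,0,0],[0.8,0,0,0,0,0,0],[1,0,0,0,0,0,0],[1,0,0,-0.6,0,0,0],[1,-0.3,0,-0.9,0,0,0],[1,-0.3,0,-0.5,0,0,0],[1,0,0,0,0,0,0],[1,0,0,0,0,0,0]]
  ]
}}

```text
time_s: 6.78
eef_pos: [510.6, 28.6, 136.8]
ee_rot: [-0.0, 0.991, 0.133, -0.001]
force: [-0.7, -0.0, -0.4]
grip_width: 1.003
grip_force: 0.0
```

Run:
```python
from h import *
s,im=look("w5",True);cm=cam("wrist",s);print(s["time_s"],s["eef_pos"].round(2),yaw(s))
E=edges(im,cm,(538.4,36.2),24,.267,zb=-12);print(E)
sc=capture("scene")[:,:,::-1];cv2.imwrite("pics/cmp.png",np.hstack([im[100:260,240:400].repeat(2,0).repeat(2,1)[:320],cv2.resize(sc[185:245,270:345],(400,320),interpolation=cv2.INTER_CUBIC)]))
```

```text
6.775 [510.6   28.63 136.81] 0.26721264805840145
{'+x': (25.7, 0.0, 9), '-x': (23.6, -0.012, 9), '+y': (25.4, 0.01, 9), '-y': (25.3, 0.001, 9)}
```

View pics/cmp.png

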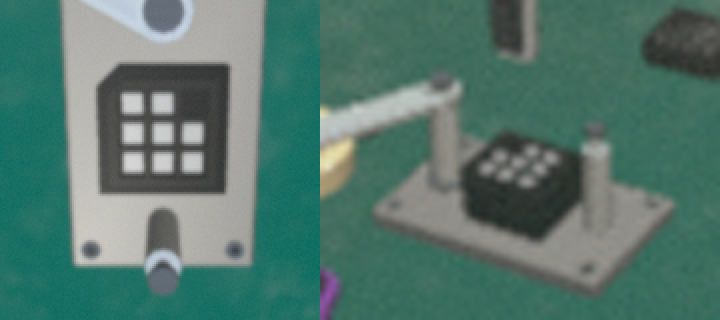

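The nine-pocket tray sits square on the pile, with its cut corner matching; the landing height of 37.4 matches nested. Next is the 36-pocket tray.

Run:
```python
from h import *
q=[-0.001,0.99327,-0.1158,-0.001];s1=dict(eef_pos=np.array([442.6,-162.7,128.9]),ee_rot=q)
print(edges(np.load("pics/w1.npy"),cam("wrist",s1),(446.5,-164.5),0,-.25))
rows([(589,-148,131,.25)],1)
```

```text
{'+x': (25.4, -0.002, 9), '-x': (25.4, -0.021, 9), '+y': (26.0, -0.016, 9), '-y': (25.4, -0.009, 9)}
[1,0.116,0.765,0.022,0,0,0.023],
[1,0.119,0.764,0.022,0,0,0.023],
[1,0.121,0.764,0.022,0,0,0.023],
[1,0.124,0.763,0.022,0,0,0.023],
[1,0.127,0.763,0.022,0,0,0.023],
```

Emit:
{"op": "arm_command", "data": {
  "steps": [
    [[1,0.12,0.77,0.02,0,0,0.02],[1,0.12,0.77,0.02,0,0,0.02],[1,0.12,0.76,0.02,0,0,0.02],[1,0.12,0.76,0.02,0,0,0.02],[0.8,0.12,0.76,0.02,0,0,0.02],[0.8,0,0,0,0,0,0],[0.8,0,0,0,0,0,0]]
  ]
}}

```text
time_s: 7.75
eef_pos: [588.7, -147.6, 131.8]
ee_rot: [-0.001, 0.992, 0.126, -0.001]
force: [0.1, 0.4, 0.4]
grip_width: 0.799
grip_force: 0.0
```

Run:
```python
from h import *
s,im=look("w6",True);cm=cam("wrist",s);print(s["time_s"],s["eef_pos"].round(2),yaw(s))
c=np.array([589.3,-149.7]);a=.25
for k in range(2):
    E=edges(im,cm,c,0,a);print(c,a,E)
    if len(E)<4:break
    ex=np.array([np.cos(a),np.sin(a)]);ey=np.array([-ex[1],ex[0]])
    c=c+ex*(E["+x"][0]-E["-x"][0])/2+ey*(E["+y"][0]-E["-y"][0])/2;a+=(-E["+x"][1]+E["-x"][1]+E["+y"][1]-E["-y"][1])/4
print(c,a)
rows([(*c,50,a),(*c,15.5,a)],.8)
```

```text
7.75 [ 588.75 -147.64  131.8 ] 0.25245574050220326
[ 589.3 -149.7] 0.25 {'+x': (27.7, -0.053, 9), '-x': (23.8, 0.05, 9), '+y': (26.4, 0.051, 9), '-y': (25.5, -0.027, 9)}
[ 591.07804744 -148.78155169] 0.29525 {'+x': (25.4, -0.009, 9), '-x': (25.7, 0.005, 9), '+y': (26.1, 0.009, 9), '-y': (25.7, 0.018, 9)}
[ 590.87634222 -148.63385266] 0.2965
[0.8,0.017,0.018,0.821,0,0,-0.145],
[0.8,0.017,0.018,0.821,0,0,-0.145],
[0.8,0,0,0.69,0,0,0],
```

View pics/w6.png

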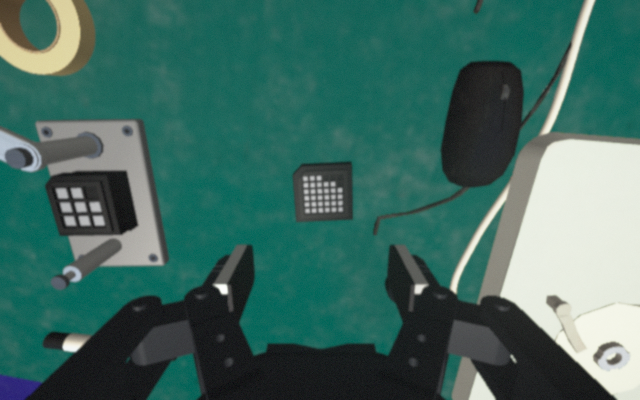

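Wrist view: the 36-pocket tray is at (323,192), cut corner top-left. The mouse cable end at (376,230) lies just outside the finger's place. Descend and grip.

Emit:
{"op": "arm_command", "data": {
  "steps": [
    [[0.8,0.02,0.02,0.82,0,0,-0.14],[0.8,0.02,0.02,0.82,0,0,-0.14],[0.8,0,0,0.4,0,0,0],[0.8,0,0,0.29,0,0,0],[0.8,0,0,0,0,0,0],[0.5,0,0,0,0,0,0],[0.45,0,0,0,0,0,0],[0.45,0,0,0,0,0,0]]
  ]
}}

```text
time_s: 8.8
eef_pos: [592.1, -149.8, 17.6]
ee_rot: [0.001, 0.989, 0.147, 0.001]
force: [-1.1, 1.5, 6.4]
grip_width: 0.58
grip_force: 31.8
```

Run:
```python
from h import *
s,im=look("w7");cm=cam("wrist",s);print(s["time_s"],s["eef_pos"].round(2),yaw(s),s["force"].round(1),s["grip_force"],s["grip_width"])
E=edges(im,cm,s["eef_pos"][:2],0,yaw(s));print(E)
m=(im.min(2)>125).astype(np.uint8);m[:225]=0;m[310:]=0;m[:,:284]=0;m[:,358:]=0;print(cv2.boundingRect(m))
rows([(590.5,-148.5,60,.296),(539.5-40,36.5-10,143,.267)],.45)
```

```text
8.8 [ 592.13 -149.81   17.56] 0.29429181143238164 [-1.1  1.5  6.4] 31.80401623249054 0.5803412953907363
{'+x': (23.7, -0.001, 9), '-x': (26.5, -0.004, 9), '+y': (34.6, -0.195, 5), '-y': (33.9, -0.178, 5)}
(287, 235, 67, 59)
[0.45,-0.024,-0.035,-0.849,0,0,-0.011],
[0.45,-0.144,-0.776,-0.332,0,0,0.039],
[0.45,-0.148,-0.775,-0.332,0,0,0.039],
[0.45,-0.153,-0.774,-0.332,0,0,0.039],
[0.45,-0.157,-0.773,-0.332,0,0,0.039],
[0.45,-0.162,-0.772,-0.332,0,0,0.039],
```

Run:
```python
from h import *
rows([(591,-149,60,.294),(540.6,36.7,115,.267),(540.6,36.7,63,.267)],.45)
```

```text
[0.45,-0.017,-0.023,-0.849,0,0,0.002],
[0.45,0.022,-0.769,-0.22,0,0,0.036],
[0.45,0.018,-0.769,-0.22,0,0,0.036],
[0.45,0.014,-0.77,-0.22,0,0,0.036],
[0.45,0.01,-0.77,-0.22,0,0,0.036],
[0.45,0.006,-0.77,-0.22,0,0,0.036],
[0.45,0,0,0.52,0,0,0],
[0.45,0,0,0.52,0,0,0],
```

Emit:
{"op": "arm_command", "data": {
  "steps": [
    [[0.45,0,0,-0.4,0,0,0],[0.45,-0.02,-0.02,-0.7,0,0,0],[0.45,0.02,-0.77,-0.3,0,0,0.04],[0.45,0.02,-0.77,-0.3,0,0,0.04],[0.45,0.02,-0.77,-0.2,0,0,0.04],[0.45,0.01,-0.77,0,0,0,0.04],[0.45,0,-0.77,0,0,0,0.02],[0.45,0,0,0,0,0,0]]
  ]
}}

```text
time_s: 9.85
eef_pos: [539.5, 38.8, 112.5]
ee_rot: [0.0, 0.991, 0.135, 0.0]
force: [0.2, -0.6, -0.4]
grip_width: 0.582
grip_force: 31.4
```

Emit:
{"op": "arm_command", "data": {
  "steps": [
    [[0.45,0,0,0.3,0,0,0],[0.45,0,0,0.2,0,0,0],[0.45,0,0,0,0,0,0],[0.45,0,0,0,0,0,0]]
  ]
}}

```text
time_s: 10.35
eef_pos: [540.2, 36.5, 86.3]
ee_rot: [-0.0, 0.991, 0.133, 0.0]
force: [0.4, 0.3, -1.3]
grip_width: 0.584
grip_force: 31.4
```

Run:
```python
from h import *
s=sense();print(s["time_s"],s["eef_pos"].round(2),yaw(s),s["force"].round(1),s["grip_force"])
rows([(540.6,36.7,63,.267),(540.6,36.7,53,.267)],.45)
```

```text
10.35 [540.16  36.52  86.31] 0.2667028610875974 [ 0.4  0.3 -1.3] 31.42892897129059
[0.45,0.009,-0.001,0.466,0,0,-0.002],
[0.45,0,0,0.2,0,0,0],
```

Emit:
{"op": "arm_command", "data": {
  "steps": [
    [[0.45,0.01,0,0.24,0,0,0],[0.45,0,0,0.2,0,0,0],[0.45,0,0,0.08,0,0,0],[0.45,0,0,0.05,0,0,0],[0.45,0,0,0.04,0,0,0],[0.45,0,0,0.04,0,0,0],[0.45,0,0,0,0,0,0],[0.45,0,0,0,0,0,0]]
  ]
}}

```text
time_s: 11.35
eef_pos: [540.5, 37.0, 53.9]
ee_rot: [0.0, 0.991, 0.133, 0.0]
force: [-0.1, -0.5, -0.2]
grip_width: 0.585
grip_force: 31.4
```

Run:
```python
from h import *
s,im=look("w8");cm=cam("wrist",s);print(s["time_s"],s["eef_pos"].round(2),yaw(s),s["force"].round(1),s["grip_force"],s["grip_width"])
m=(im.min(2)>125).astype(np.uint8);m[:225]=0;m[310:]=0;m[:,:284]=0;m[:,358:]=0;print(cv2.boundingRect(m))
```

```text
11.35 [540.52  37.02  53.91] 0.2673132517213275 [-0.1 -0.5 -0.2] 31.435493230819702 0.5845851572014947
(284, 235, 74, 75)
```

Emit:
{"op": "arm_command", "data": {
  "steps": [
    [[0.45,0,0,0.02,0,0,0],[0.45,0,0,0.02,0,0,0],[0.45,0,0,0,0,0,0],[0.45,0,0,0,0,0,0]]
  ]
}}

```text
time_s: 11.9
eef_pos: [541.1, 37.0, 53.4]
ee_rot: [0.0, 0.991, 0.133, 0.001]
force: [-3.9, 0.4, 14.2]
grip_width: 0.584
grip_force: 32.9
```

Emit:
{"op": "arm_command", "data": {
  "steps": [
    [[0.65,0,0,-0.03,0,0,0],[0.8,0,0,0,0,0,0],[1,0,0,0,0,0,0],[1,0,0,-0.6,0,0,0],[1,-0.3,0,-0.9,0,0,0],[1,-0.3,0,-0.5,0,0,0],[1,0,0,0,0,0,0],[1,0,0,0,0,0,0]]
  ]
}}

```text
time_s: 12.9
eef_pos: [511.4, 29.2, 152.3]
ee_rot: [-0.0, 0.991, 0.133, -0.001]
force: [-0.7, 0.5, -0.1]
grip_width: 1.001
grip_force: 0.0
```

Run:
```python
from h import *
s,im=look("w9");cm=cam("wrist",s);print(s["time_s"],s["eef_pos"].round(2),yaw(s))
print(edges(im,cm,(539.3,36.3),36,.267,zb=0),edges(im,cm,(539.3,36.3),36,.267,zb=-24))
rows([(366,241,128,-.26)],1)
```

```text
12.9 [511.43  29.19 152.3 ] 0.2671858282209
{'+x': (27.1, 0.0, 9), '-x': (23.8, -0.022, 9), '+y': (25.8, 0.001, 9), '-y': (24.8, 0.004, 9)} {'+x': (25.0, 0.0, 9), '-x': (23.8, -0.022, 9), '+y': (25.8, 0.001, 9), '-y': (24.8, 0.004, 9)}
[1,-0.281,-0.809,0.08,0,0,0.586],
[1,-0.351,-0.781,0.08,0,0,0.586],
[1,-0.418,-0.747,0.08,0,0,0.586],
[1,-0.482,-0.708,0.08,0,0,0.586],
[1,-0.542,-0.663,0.08,0,0,0.586],
[1,-0.598,-0.612,0.08,0,0,0.586],
```

Emit:
{"op": "arm_command", "data": {
  "steps": [
    [[1,-0.28,-0.81,0.08,0,0,0.59],[1,-0.35,-0.78,0.08,0,0,0.59],[1,-0.42,-0.75,0.08,0,0,0.59],[1,-0.48,-0.71,0.08,0,0,0.58],[1,-0.54,-0.66,0.08,0,0,0.58],[1,-0.6,-0.61,0.08,0,0,0.58],[1,0,0,0,0,0,0],[1,0,0,0,0,0,0]]
  ]
}}

```text
time_s: 13.95
eef_pos: [366.7, 240.8, 128.8]
ee_rot: [0.0, 0.992, -0.129, -0.0]
force: [-0.1, -0.5, 0.7]
grip_width: 0.996
grip_force: 0.0
```

Run:
```python
from h import *
s,im=look("w10",True);cm=cam("wrist",s);print(s["time_s"],s["eef_pos"].round(2),yaw(s))
c=np.array([365.6,240.6]);a=-.26
for k in range(3):
    E=edges(im,cm,c,0,a,zc=11);print(c,a,E)
    if len(E)<4:break
    ex=np.array([np.cos(a),np.sin(a)]);ey=np.array([-ex[1],ex[0]])
    c=c+ex*(E["+x"][0]-E["-x"][0])/2+ey*(E["+y"][0]-E["-y"][0])/2;a+=(-E["+x"][1]+E["-x"][1]+E["+y"][1]-E["-y"][1])/4
print(c,a)
rows([(*c,50,a),(*c,14.5,a)],1)
```

```text
13.95 [366.7  240.79 128.78] -0.25822488962076323
[365.6 240.6] -0.26 {'+x': (23.0, -0.038, 9), '-x': (26.6, 0.044, 9), '+y': (28.3, 0.044, 9), '-y': (22.4, -0.032, 6)}
[364.61888567 243.91359543] -0.2205 {'+x': (24.8, 0.003, 9), '-x': (24.9, 0.006, 9), '+y': (25.4, 0.006, 9), '-y': (25.2, 0.001, 9)}
[364.59196801 244.02211013] -0.2185 {'+x': (24.9, 0.005, 9), '-x': (24.9, 0.003, 9), '+y': (25.3, 0.007, 9), '-y': (25.3, 0.002, 9)}
[364.59196801 244.02211013] -0.21775
[1,-0.031,-0.028,0.789,0,0,-0.138],
[1,-0.031,-0.028,0.789,0,0,-0.138],
[1,0,0,0.71,0,0,0],
```

View pics/w10.png

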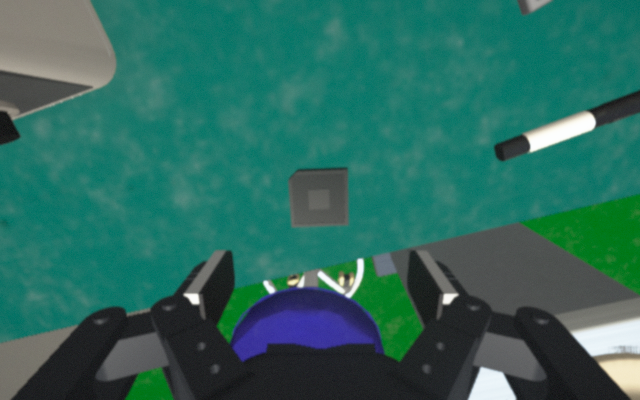

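The cover is at (319,197), cut corner top-left; the marker is clear at (510,148). Descend and grip.

Emit:
{"op": "arm_command", "data": {
  "steps": [
    [[1,-0.03,-0.03,0.79,0,0,-0.14],[1,-0.03,-0.03,0.79,0,0,-0.14],[1,0,0,0.4,0,0,0],[1,0,0,0.31,0,0,0],[0.8,0,0,0,0,0,0],[0.5,0,0,0,0,0,0],[0.45,0,0,0,0,0,0],[0.45,0,0,0,0,0,0]]
  ]
}}

```text
time_s: 15.0
eef_pos: [364.8, 244.7, 15.5]
ee_rot: [-0.0, 0.994, -0.108, 0.001]
force: [-0.1, -1.6, 5.8]
grip_width: 0.584
grip_force: 31.8
```

Run:
```python
from h import *
s,im=look("w11");cm=cam("wrist",s);print(s["time_s"],s["eef_pos"].round(2),yaw(s),s["force"].round(1),s["grip_force"],s["grip_width"])
E=edges(im,cm,s["eef_pos"][:2],0,yaw(s),zc=11);print(E)
rows([(365,244,125,-.218),(512,29,125,.267)],.45)
```

```text
15.0 [364.82 244.69  15.48] -0.21711437576874942 [-0.1 -1.6  5.8] 31.82819902896881 0.583542059586845
{'+x': (24.3, 0.002, 9), '-x': (25.9, 0.006, 9), '+y': (33.4, -0.316, 9), '-y': (31.45, -0.305, 8)}
[0.45,0.002,0.004,-0.73,0,0,0.002],
[0.45,0.002,0.004,-0.73,0,0,0.002],
[0.45,0.002,0.004,-0.73,0,0,0.002],
[0.45,0.633,0.594,0,0,0,-0.539],
[0.45,0.583,0.643,0,0,0,-0.539],
[0.45,0.53,0.688,0,0,0,-0.539],
[0.45,0.472,0.728,0,0,0,-0.539],
[0.45,0.412,0.764,0,0,0,-0.539],
[0.45,0.349,0.795,0,0,0,-0.539],
```

Run:
```python
from h import *
rows([(365,244,125,-.218),(540.6,36.9,110,.267)],.45)
```

```text
[0.45,0.002,0.004,-0.73,0,0,0.002],
[0.45,0.002,0.004,-0.73,0,0,0.002],
[0.45,0.002,0.004,-0.73,0,0,0.002],
[0.45,0.721,0.547,0.05,0,0,-0.539],
[0.45,0.674,0.604,0.05,0,0,-0.539],
[0.45,0.623,0.656,0.05,0,0,-0.539],
[0.45,0.568,0.704,0.05,0,0,-0.539],
[0.45,0.51,0.748,0.05,0,0,-0.539],
[0.45,0.447,0.787,0.05,0,0,-0.539],
```

Emit:
{"op": "arm_command", "data": {
  "steps": [
    [[0.45,0,0,-0.4,0,0,0],[0.45,0,0,-0.8,0,0,0],[0.45,0,0,-1,0,0,0],[0.45,0.72,0.55,0,0,0,-0.54],[0.45,0.67,0.6,0,0,0,-0.54],[0.45,0.62,0.66,0.05,0,0,-0.54],[0.45,0.57,0.7,0.05,0,0,-0.54],[0.45,0.51,0.75,0.05,0,0,-0.54]]
  ]
}}

```text
time_s: 16.05
eef_pos: [511.1, 71.1, 117.3]
ee_rot: [-0.0, 0.995, 0.095, 0.0]
force: [0.7, -0.5, -0.4]
grip_width: 0.583
grip_force: 31.5
```

Emit:
{"op": "arm_command", "data": {
  "steps": [
    [[0.45,0.45,0.79,0.1,0,0,-0.54],[0.45,0,0,0.1,0,0,0],[0.45,0,0,0,0,0,0],[0.45,0,0,0,0,0,0]]
  ]
}}

```text
time_s: 16.55
eef_pos: [539.4, 38.6, 107.5]
ee_rot: [-0.0, 0.991, 0.134, -0.0]
force: [-0.0, 0.5, -0.3]
grip_width: 0.584
grip_force: 31.5
```

Run:
```python
from h import *
s=sense();print(s["time_s"],s["eef_pos"].round(2),yaw(s),s["force"].round(1),s["grip_force"])
rows([(540.6,36.9,73,.267),(540.6,36.9,62.5,.267)],.45)
```

```text
16.55 [539.41  38.6  107.54] 0.2696396357492517 [-0.   0.5 -0.3] 31.466732025146484
[0.45,0.014,0.039,0.691,0,0,0.018],
[0.45,0,0,0.21,0,0,0],
```

Correct, then descend to a bit above contact and check.

Emit:
{"op": "arm_command", "data": {
  "steps": [
    [[0.45,0.02,0.03,0.3,0,0,0.02],[0.45,0,0,0.35,0,0,0],[0.45,0,0,0,0,0,0],[0.45,0,0,0,0,0,0],[0.45,0,0,0,0,0,0]]
  ]
}}

```text
time_s: 17.18
eef_pos: [541.5, 36.5, 75.3]
ee_rot: [0.0, 0.991, 0.133, 0.001]
force: [1.0, -0.6, -0.2]
grip_width: 0.584
grip_force: 31.5
```

Run:
```python
from h import *
s=sense();print(s["time_s"],s["eef_pos"].round(2),yaw(s),s["force"].round(1),s["grip_force"])
rows([(540.6,36.9,62,.267)],.45)
```

```text
17.175 [541.55  36.54  75.35] 0.2659481341988578 [ 1.  -0.6 -0.2] 31.460620164871216
[0.45,-0.016,-0.012,0.267,0,0,-0.007],
```

Emit:
{"op": "arm_command", "data": {
  "steps": [
    [[0.45,-0.02,-0.01,0.08,0,0,0],[0.45,0,0,0.06,0,0,0],[0.45,0,0,0.05,0,0,0],[0.45,0,0,0.04,0,0,0],[0.45,0,0,0.04,0,0,0],[0.45,0,0,0,0,0,0],[0.45,0,0,0,0,0,0],[0.45,0,0,0,0,0,0]]
  ]
}}

```text
time_s: 18.18
eef_pos: [541.0, 36.7, 63.3]
ee_rot: [0.0, 0.991, 0.133, 0.001]
force: [-5.0, 1.4, 18.2]
grip_width: 0.587
grip_force: 33.3
```

Emit:
{"op": "arm_command", "data": {
  "steps": [
    [[0.65,0,0,-0.03,0,0,0],[0.8,0,0,0,0,0,0],[1,0,0,0,0,0,0],[1,0,0,-0.6,0,0,0],[1,-0.3,0,-0.9,0,0,0],[1,-0.3,0,-0.6,0,0,0],[1,0,0,0,0,0,0],[1,0,0,0,0,0,0]]
  ]
}}

```text
time_s: 19.18
eef_pos: [511.1, 28.9, 166.7]
ee_rot: [-0.0, 0.991, 0.132, -0.001]
force: [0.8, 0.1, 0.2]
grip_width: 1.003
grip_force: 0.0
```

Run:
```python
from h import *
s,im=look("w12",True);cm=cam("wrist",s);print(s["time_s"],s["eef_pos"].round(2),yaw(s))
print(edges(im,cm,(539.8,36.7),48,.267,zc=11,zb=-36))
rows([(607,150,205,1.33)],.5)
```

```text
19.175 [511.08  28.92 166.75] 0.26571740765295815
{'+x': (24.1, 0.0, 9), '-x': (23.4, -0.015, 9), '+y': (25.0, 0.007, 9), '-y': (25.2, 0.005, 9)}
[0.5,0.311,-0.229,-0.096,0,0,-0.887],
[0.5,0.339,-0.186,-0.096,0,0,-0.887],
[0.5,0.36,-0.139,-0.096,0,0,-0.887],
[0.5,0.376,-0.09,-0.096,0,0,-0.887],
[0.5,0.384,-0.039,-0.096,0,0,-0.887],
[0.5,0.386,0.012,-0.096,0,0,-0.887],
[0.5,0.381,0.063,-0.096,0,0,-0.887],
[0.5,0.369,0.113,-0.096,0,0,-0.887],
```

View pics/w12.png

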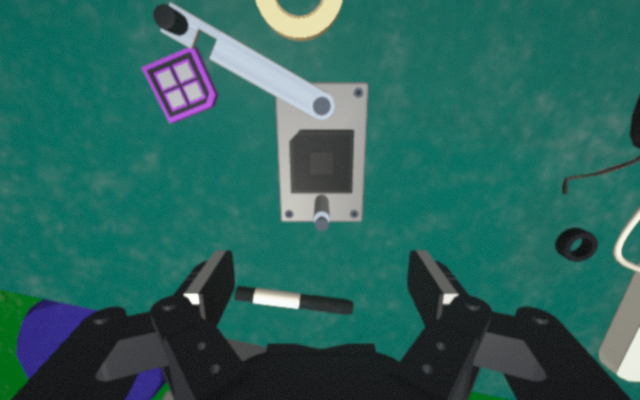

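The cover is on square, cut corner top-left. The pivot top is at (322,105), the knob top at about (165,14), the keeper at (321,222). Next I locate these and move to the knob.

Run:
```python
from h import *
s=sense();cm=cam("wrist",s)
im=np.load("pics/w12.npy");m=(im.max(2)<75).astype(np.uint8)[:45,140:200];n,l,st,ce=cv2.connectedComponentsWithStats(m);print(st[1:],ce[1:]+[140,0])
p=ray(cm,(321.5,105),76)[0];k=ray(cm,(165.5,14.5),92)[0];q=ray(cm,(321,222),76)[0]
print(p,k,q,np.linalg.norm(p-k),np.linalg.norm(p-q),np.arctan2(*(k-p)[1::-1]),np.arctan2(*(p-q)[1::-1]))
kb=ray(cm,ce[1:]+[140,0],82);print(kb,np.linalg.norm((kb-p)[:,:2],axis=1))
```

```text
[[ 14   4  33  31 665]] [[169.68421053  19.12781955]]
[584.13861433  48.7283382   76.        ] [609.83736962 153.06944007  92.        ] [498.32853014  25.73782607  76.        ] 108.64387494024277 88.83655889461392 1.3293071760608686 0.26177513404660063
[[609.13481524 155.29580011  82.        ]] [109.45973688]
```

Run:
```python
from h import *
rows([(610,153.7,140,1.33)],.5)
```

```text
[0.5,0.321,-0.236,0.066,0,0,-0.887],
[0.5,0.349,-0.191,0.066,0,0,-0.887],
[0.5,0.371,-0.143,0.066,0,0,-0.887],
[0.5,0.387,-0.093,0.066,0,0,-0.887],
[0.5,0.396,-0.041,0.066,0,0,-0.887],
[0.5,0.398,0.012,0.066,0,0,-0.887],
[0.5,0.393,0.065,0.066,0,0,-0.887],
[0.5,0.381,0.117,0.066,0,0,-0.887],
```

Emit:
{"op": "arm_command", "data": {
  "steps": [
    [[0.5,0.32,-0.24,0,0,0,-0.89],[0.5,0.35,-0.19,0.07,0,0,-0.89],[0.5,0.37,-0.14,0.07,0,0,-0.89],[0.5,0.39,-0.09,0.07,0,0,-0.89],[0.5,0.4,-0.04,0.07,0,0,-0.89],[0.5,0.4,0.01,0.07,0,0,-0.89],[0.5,0.39,0.06,0.07,0,0,-0.89],[0.5,0.38,0.12,0.07,0,0,-0.89]]
  ]
}}

```text
time_s: 20.23
eef_pos: [610.3, 154.6, 141.3]
ee_rot: [-0.001, 0.784, 0.62, -0.001]
force: [1.2, 0.1, 0.6]
grip_width: 0.503
grip_force: 0.0
```

Emit:
{"op": "arm_command", "data": {
  "steps": [
    [[0.5,0,0,0,0,0,0],[0.5,0,0,0,0,0,0],[0.5,0,0,0,0,0,0]]
  ],
  "squeeze": 20
}}

```text
time_s: 20.6
eef_pos: [610.0, 153.4, 143.2]
ee_rot: [-0.0, 0.786, 0.618, -0.0]
force: [-0.0, 0.2, 1.1]
grip_width: 0.496
grip_force: 0.0
```

Run:
```python
from h import *
s,im=look("w13",True);cm=cam("wrist",s);print(s["time_s"],s["eef_pos"].round(2),yaw(s))
rows([(610,153.7,91,1.33)],.5)
print(proj(cm,[[610,153.7,92],[610,153.7,72]]))
```

```text
20.6 [609.97 153.38 143.24] 1.3320039339772896
[0.5,0.003,-0.001,0.524,0,0,0.008],
[0.5,0.003,-0.001,0.524,0,0,0.008],
[[319.97116115 225.9891331 ]
 [320.03035112 215.09985123]]
```

View pics/w13.png

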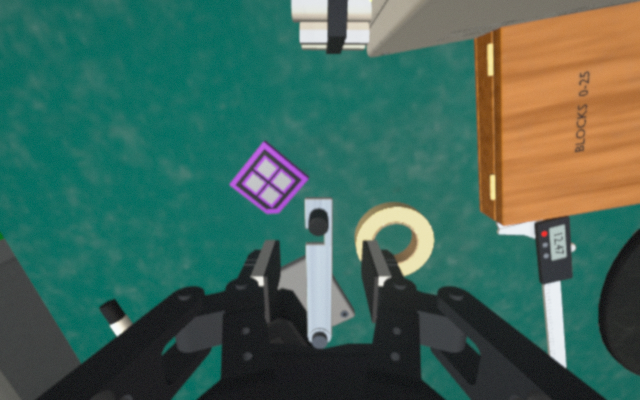

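Knob is at (318,220), as predicted, between the open fingers. Lower and grip.

Emit:
{"op": "arm_command", "data": {
  "steps": [
    [[0.5,0,0,0.5,0,0,0],[0.5,0,0,0.4,0,0,0],[0.5,0,0,0.12,0,0,0],[0.5,0,0,0,0,0,0],[0.1,0,0,0,0,0,0],[0.1,0,0,0,0,0,0],[0.1,0,0,0,0,0,0],[0.1,0,0,0,0,0,0]]
  ]
}}

```text
time_s: 21.65
eef_pos: [610.6, 153.9, 93.1]
ee_rot: [0.0, 0.786, 0.619, 0.001]
force: [-1.5, 0.7, 6.2]
grip_width: 0.147
grip_force: 20.6
```

Emit:
{"op": "arm_command", "data": {
  "steps": [
    [[0.1,-0.01,-0.15,0,0,0,-0.47],[0.1,-0.02,-0.3,0,0,0,-0.93],[0.1,-0.02,-0.3,0,0,0,-0.93],[0.1,-0.02,-0.3,0,0,0,-0.93],[0.1,-0.02,-0.3,0,0,0,-0.93],[0.1,-0.02,-0.3,0,0,0,-0.93],[0.1,-0.02,-0.3,0,0,0,-0.93],[0.1,0,0,0,0,0,0]]
  ]
}}

```text
time_s: 22.65
eef_pos: [516.6, 134.5, 93.0]
ee_rot: [-0.001, 0.435, 0.901, 0.001]
force: [-6.9, 7.5, 9.4]
grip_width: 0.151
grip_force: 20.9
```

```bash
cat > b.py <<'E'
from h import *
s=sense();e=s["eef_pos"];r=e[:2]-[584.2,48.8];print(s["time_s"],e.round(2),"yaw",yaw(s)%6.283,"b",np.arctan2(r[1],r[0])%6.283,"rad",np.hypot(*r),s["force"].round(1),s["grip_force"],s["grip_width"])
E
python3 b.py
```

```text
22.65 [516.55 134.5   93.  ] yaw 2.24249080442442 b 2.239004011964957 rad 109.18205950070258 [-6.9  7.5  9.4] 20.881942212581635 0.15122214896344863
```

Emit:
{"op": "arm_command", "data": {
  "steps": [
    [[0.1,0.01,-0.15,0,0,0,-0.47],[0.1,-0.01,-0.3,0,0,0,-0.93],[0.1,-0.02,-0.3,0,0,0,-0.93],[0.1,-0.02,-0.3,0,0,0,-0.93],[0.1,-0.01,-0.3,0,0,0,-0.93],[0.1,-0.02,-0.3,0,0,0,-0.93],[0.1,-0.02,-0.3,0,0,0,-0.93],[0.1,0,0,0,0,0,0]]
  ]
}}

```text
time_s: 23.65
eef_pos: [474.1, 49.0, 92.8]
ee_rot: [-0.002, -0.004, 1.0, 0.0]
force: [-11.2, -1.3, 15.6]
grip_width: 0.148
grip_force: 21.4
```

```bash
python3 b.py
```

```text
23.65 [474.09  49.03  92.79] yaw 3.1495083142958045 b 3.1395202326705958 rad 110.11132541450642 [-11.2  -1.3  15.6] 21.37404888868332 0.1482757268029959
```

Emit:
{"op": "arm_command", "data": {
  "steps": [
    [[0.1,0.02,-0.2,-0.02,0,0,-0.6],[0.1,0.01,-0.2,0,0,0,-0.6],[0.1,0,-0.16,0,0,0,-0.5],[0.1,0,0,0,0,0,0],[0.1,0,0,0,0,0,0]]
  ]
}}

```text
time_s: 24.28
eef_pos: [477.0, 22.0, 93.3]
ee_rot: [0.001, -0.13, 0.992, -0.0]
force: [5.3, -0.1, -3.2]
grip_width: 0.15
grip_force: 19.9
```

```bash
python3 b.py
```

```text
24.275 [477.02  21.97  93.32] yaw 3.4019963976362613 b 3.3867088078938705 rad 110.48532183658698 [ 5.3 -0.1 -3.2] 19.860675036907196 0.14989762235744553
```

Emit:
{"op": "arm_command", "data": {
  "steps": [
    [[0.1,0,-0.05,0,0,0,0],[0.1,0,-0.04,0,0,0,0],[0.1,0,0,0,0,0,0],[0.1,0,0,0,0,0,0]]
  ]
}}

```text
time_s: 24.78
eef_pos: [477.6, 18.9, 93.2]
ee_rot: [0.0, -0.13, 0.992, 0.001]
force: [3.2, 9.3, -2.0]
grip_width: 0.147
grip_force: 20.2
```

```bash
python3 b.py
```

```text
24.775 [477.61  18.94  93.23] yaw 3.4021774211418436 b 3.4145126121066824 rad 110.6963204812119 [ 3.2  9.3 -2. ] 20.164233148097992 0.14651441973452867
```

The bar meets its stop (9 N reaction). Release, rise and look.

Emit:
{"op": "arm_command", "data": {
  "steps": [
    [[0.3,0,0.04,0,0,0,0],[0.5,0,0,0,0,0,0],[0.5,0,0,0,0,0,0],[0.5,0,0,-0.5,0,0,0],[0.5,0,0,-1,0,0,0],[0.5,-0.5,0,-1,0,0,0],[0.5,0,0,0,0,0,0],[0.5,0,0,0,0,0,0]]
  ]
}}

```text
time_s: 25.78
eef_pos: [500.8, 25.8, 217.4]
ee_rot: [-0.001, -0.131, 0.991, 0.0]
force: [0.9, -0.5, 0.0]
grip_width: 0.499
grip_force: 0.0
```

Run:
```python
from h import *
s,im=look("w14");cm=cam("wrist",s);print(s["time_s"],s["eef_pos"].round(2),s["force"].round(1))
c=proj(cm,[539,36,60])[0].astype(int);print(c)
x0=max(0,c[0]-100);y0=max(0,c[1]-110)
sc=capture("scene")[:,:,::-1]
a=cv2.resize(im[y0:y0+200,x0:x0+200],(400,400));b=cv2.resize(sc[180:250,265:335],(400,400),interpolation=cv2.INTER_CUBIC)
cv2.imwrite("pics/end.png",np.hstack([a,b]));print(x0,y0)
P=lambda p,z:ray(cm,p,z)[0]
print(proj(cm,[[584.2,48.8,69],[584.2-108*np.cos(.265),48.8-108*np.sin(.265),92]]))
```

```text
25.775 [500.77  25.81 217.42] [ 0.9 -0.5  0. ]
[319 220]
219 110
[[320.65642823 265.19997997]
 [320.28103569 168.84870513]]
```

View pics/end.png

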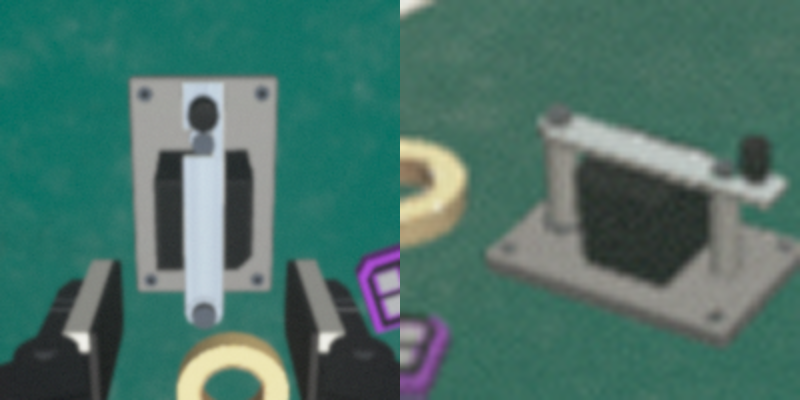

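The bar lies straight along the carrier: knob at crop (203,112), keeper neck in the slot at (203,143), pivot at (203,315). The pile under it is square. Handing in.

```bash
python3 -c "
from rig import *
print(finish_job())"
```

```text
the job is handed in; nothing more can be done
None
```

The lot is made up and handed in at about 26 s: the nine-pocket tray, 36-pocket tray and cover are nested on the four-pocket tray, cut corners together, with the bar against its stop at its keeper. The hand-in gave no verdict back.

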